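# Quiet the rattling cabinet before tuning

## Robot

A 6-joint arm with a two-finger parallel gripper is mounted at the origin on the work surface. World frame = base frame: x ahead of the robot, y to its left, z up, the work surface at z = 0. Lengths are in mm, angles in rad, forces in N, time in s.
With the tool pointing down it reaches from about 350 to 775 mm from the base axis. Payload 7.3 kg.
Tool frame: the origin (TCP) lies between the finger pads; the fingertips stand bot.tips_ahead ahead of it and the grasp point (between the pads) lies 6 mm ahead of it (bot.tips_ahead is the distance from the TCP to the fingertips, in mm); z points along the fingers, y is the line along which they close (so a half turn about z gives the same grasp; the last joint's range is limited). The gripper opens to 92 mm and grips with 3 to 60 N. Pads are 19 mm wide; open, the fingers measure 130 mm over their backs; the gripper's body (75 mm by 190 mm) begins 47 mm behind the grasp point.
Start: joints at [-1.487, 0.342, 1.524, -0, 1.275, -0.146], TCP at [119.607, -511.211, 251.741] pointing down, gripper open.
Joint ranges: [-2.53, 2.53], [-0.77, 2.02], [0.04, 2.7], [-1, 4.14], [0.28, 2.66], [-3.11, 3.11]. Speed limits (rad/s): [2.57, 2.57, 3.14, 3.14, 3.14, 3.14].

## Interface

Orientations are given as [roll, pitch, yaw] about the fixed x, y, z axes, in that order (R = Rz(yaw) Ry(pitch) Rx(roll)).
In Python, from plant import bot gives the robot as it stands. The module is installed in compiled form; this text tells all that it offers.
- The arm moves only by the tool step_arm, never from a script. Its argument "targets" is one flat list of numbers, 7 for each row, row after row: the opening, from 0 (shut) to 1 (fully open), then the shift along the tool's x, y, z each as a share of 100 mm, from -1 to 1, then the turn, a rotation vector about the tool's x, y, z each as a share of pi/4 rad, from -1 to 1. A call has 1 to 20 rows; each row is the pose to reach, as a shift and turn from the pose commanded when the call began, along the tool's axes at that moment; what a row does not reach only later rows make up. A row lasts 1/8 s, in which the tool goes at most 62.5 mm and 10.7 degrees, less where a joint would pass 70% of its speed; a pose out of reach is approached as far as the arm can. A call with a number of a shift or a turn outside -1 to 1 is refused whole. A call with a gripper value outside its range is refused whole. The fingers move at their own pace and stop on an object; the grip force is fixed at half the most. Time passes only in rows, so rows that repeat a pose let the fingers close. It gives the time, the measured TCP pose, the force, the opening and the grip force at its end, in the units of the state.
- bot.get_obs(): the state, without advancing time (a new reading comes with each control period).
- bot.capture(name): name is "scene" or "top"; returns (picture, depth): 480x640x3 uint8, blue, green, red; 480x640 float32, mm along the optical axis (not along the pixel's ray), 0 where there is no reading.
- bot.camera_info(name): a dict with "fx", "fy", "cx", "cy" (pixels), "k1" (the pictures are not rectified: a ray, as slopes to the right and down, at radius r is drawn at 1 + k1 r^2 times it, then the intrinsics apply), "camera_from_world" (4x4, takes a point from world to camera coordinates). Camera axes: x right, y down, z forward; pixel columns grow to the right and rows downward; lengths in mm; the calibration is good to about 2 mm. A picture is of the moment at which its call begins. camera_info takes no time and is no camera call.
- bot.close_job(): hands the job in; it is judged then, once.
The state is a dict: "time": time; "joint_positions": joint angles; "dq": joint speeds; "tau": joint torques, N m; "tool_pos": TCP position; "tcp_rot": TCP orientation; "contact_force": force on the tool from outside, world axes, zero at the start; "moment": the same for the moment, N m; "grip_width": finger opening in mm; "finger_force": force on a finger pad.
Only numpy, scipy, OpenCV 4.12 (cv2) and the standard library are available. Lean on these libraries where they do the work, as an engineer would, in place of code of your own. Each camera call takes 0.05 s, during which the arm holds its last target. There are 200 camera calls.

## Task

Quiet the teak cabinet so it does not buzz during tuning: first push its glass door fully shut so that it seats on its catch, then stand the yellow spacer upright, foot on the cabinet top, in the gap beside the blue tile at the one place where the gap is wide enough, and let go of it. Last, with the fingers press the blue tile down until it is fully home, flush with the dark rails on either side, without forcing it, and finish while still holding it pressed down. Leave the cup, fork case, dividers and hammer where they are.

Things in the scene. Friction and masses are not known exactly. Their poses are not given: they have to be found in the camera images.
- cabinet: fixed teak cabinet, 200 deep (x) x 240 wide (y) x 200 high; origin at the centre of its underside; its front (own -x) faces the robot, its top is level at 200 above the counter. The rails and the tile stand on the top
- door (a joint): angle of the glazed door (rad): 0 fully shut on its catch, grows as it swings open towards the robot (starts 0.35 to 0.7). The last 0.09 rad press against a spring ball catch (about 3 N at the free edge); past about 0.045 rad it snaps to 0 and stays. It moves freely with light friction before that
- door_hinge (a point): point on the vertical hinge line of the door at the door's top edge (196 above the counter), at the cabinet front's left (own +y) edge; the door is 230 wide, reaching from here towards the cabinet's own -y when shut, 16 thick, lying in front (own -x side) of the cabinet front
- door_edge (a point): point on the outer (robot side) face of the door, 30 from its free vertical edge and 11 below its top edge, 200 from the hinge line along the door: a good place to push. Its axes turn with the door: -x is the outward normal of the outer face. A brass knob sticks out 20 from the same face, lower, at 110 above the counter
- tile (a joint): how far the tile is pressed down (m): 0 as it rests, 8 mm proud of the rails; 0.008 fully down against a hard stop, flush with the rails. A spring resists: about 1.5 N at first, 7 N at the bottom
- tile_top (a point): centre of the upper face of the blue tile, a plate 110 (x) x 100 (y) x 20 thick that only moves up and down; axes parallel to the cabinet's; the face lies 232 above the counter at rest, 224 when flush
- plain_rail: fixed dark straight rail on the cabinet top, 120 (x) x 38 (y) x 24 high, origin at the centre of its underside, on one side (own +y or -y) of the tile, parallel to it; the gap between it and the tile is 6 wide all along, too narrow for the spacer
- waisted_rail: fixed dark rail on the other side of the tile, same outline (120 x 38 x 24 high, origin at the centre of its underside), but its middle 58 of length is only 16 wide, so the gap to the tile there is 17 wide (6 elsewhere) and 24 deep down to the cabinet top. The middle of the wide place lies 16.5 from the rail's origin straight towards the tile (along the rail's own y). The rail's place along x and its side of the tile vary
- spacer: loose yellow spacer standing upright, 40 long (own x) x 12 thick (own y) x 75 tall, the lowest 6 slimmed to 9 thick; origin at the centre of its underside (the foot), z up. It weighs about 35 g. It starts standing in the groove of the box lid with its foot 45 above the counter; grip it across the 12 thickness near the top
- slide_box: fixed pale wooden slide-top box, 160 (x) x 100 (y), 53 high; its lid has one groove along its x, 19 wide and 8 deep, in which the spacer stands; origin at the centre of its underside
- cup: loose terracotta cup, 72 across, 80 high, a bystander
- fork_case: loose chrome tuning fork case, 150 x 50 x 22 high, a bystander
- dividers: loose chrome dividers lying flat, 130 long, a bystander
- tuning_hammer: loose tuning hammer lying flat, a bystander

How it is judged (in metres and radians):
On the way, in this order (a step that is already met when the one before it is completed fails the run):
1. the door is shut and seated on its catch (value of joint door below 0.02 rad), for 0.2 s.
2. the spacer stands foot-down in the wide place of the gap, let go (x of spacer in the frame of waisted_rail between -0.012 and 0.012 m and y of spacer in the frame of waisted_rail between -0.03 and 0.03 m and (y of spacer in the frame of tile_top between 0.05 and 0.068 m or y of spacer in the frame of tile_top between -0.068 and -0.05 m) and z of spacer in the frame of cabinet between 0.196 and 0.205 m and angle between spacer's own z axis and vertical below 0.3 rad and contact force between the fingers and spacer below 0.1 N), for 0.2 s.
At the end, for the whole second after the job is handed in: the door is within 0.02 rad of shut; the spacer, untouched by the fingers, stands within 0.3 rad of upright between the tile and the waisted rail, at the waist (within 12 mm along it), foot within 5 mm of the cabinet top; the tile is pressed to within 2 mm of flush by the fingers with more than 2 N (all of step 2 and value of joint door below 0.02 rad and value of joint tile above 0.006 m and contact force between the fingers and tile above 2 N); the arm keeps its last pose, push and grip.
It fails at once if the tile is forced (over 60 N) (contact force between anything else and tile above 60 N).
It fails at once if a bystander is moved more than 3 cm (distance of any of cup, fork_case, dividers, tuning_hammer from where it was at the start of the episode above 0.03 m).
It fails at once if the cup is tipped (angle between cup's own z axis and vertical above 0.5 rad).
It also fails if it takes over 67 s, if anything falls off the work surface, if the arm or the gripper's body presses on something with over 40 N, if the wrist force passes 120 N, or if a joint passes its speed limit or range.

## Working session

There is one attempt and no reset: what is moved stays moved. The work goes in short steps, Python scripts to look and compute and a tool call to move; the robot and the scene stay as the last step left them, time stands still between calls to the robot, and variables do not carry over. Pictures are saved under pics/ and viewed, at most 10 in all, crops included, and the job is handed in when it is done.

Besides the shell and the picture viewer there is one more tool, called as a command line: name --argument value ..., lists and objects as JSON in quotes. step_arm: Moves the arm, as the interface text tells. Shift numbers are shares of 100 mm and turn numbers shares of pi/4 rad, none past 1 either way. Its arguments: {"type":"object","properties":{"targets":{"type":"array"}},"required":["targets"]}

```bash
mkdir -p pics
cat > h.py <<'E'
import numpy as np, cv2
from plant import bot
def cloud(name):
    im,d=bot.capture(name); c=bot.camera_info(name)
    K=np.array([[c["fx"],0,c["cx"]],[0,c["fy"],c["cy"]],[0,0,1.]])
    v,u=np.mgrid[0:480,0:640]
    p=cv2.undistortPoints(np.stack([u,v],-1).reshape(-1,1,2).astype(float),K,np.array([c["k1"],0,0,0.])).reshape(480,640,2)
    P=np.dstack([p*d[...,None],d]); T=np.linalg.inv(c["camera_from_world"])
    W=P@T[:3,:3].T+T[:3,3]; W[d==0]=np.nan
    return im,d,W
E
python3 - <<'E'
from h import *
for n in("scene","top"):
    im,d,W=cloud(n); cv2.imwrite(f"pics/{n}0.png",im); np.save(f"{n}0.npy",W)
    print(n,np.linalg.inv(bot.camera_info(n)["camera_from_world"]).round(2).tolist())
o=bot.get_obs(); print(o, bot.tips_ahead)
E
```

```text
scene [[0.73, 0.37, -0.57, 1208.78], [0.68, -0.42, 0.6, -757.16], [-0.02, -0.83, -0.56, 854.0], [0.0, 0.0, 0.0, 1.0]]
top [[-0.03, -0.99, 0.13, 319.54], [-1.0, 0.03, 0.01, -7.53], [-0.01, -0.13, -0.99, 1448.41], [0.0, 0.0, 0.0, 1.0]]
{'time': 0.1, 'joint_positions': array([-1.48699528e+00,  3.42652251e-01,  1.52491038e+00, -5.05949434e-06,
        1.27537932e+00, -1.46017537e-01]), 'dq': array([ 3.44007938e-04, -1.64851366e-03, -3.09203996e-03, -3.51782567e-04,
       -6.54705202e-05, -4.48564171e-04]), 'tau': array([ 1.41722463e-03, -4.32007205e+01, -2.44691616e+01,  7.18729338e-02,
        5.26969868e-02, -5.77255628e-05]), 'tool_pos': array([ 119.57982056, -510.87304815,  251.11872145]), 'tcp_rot': array([-3.14025701e+00, -1.91534415e-04,  2.29819928e-01]), 'contact_force': array([ 0.28339507, -0.23953992,  0.67066011]), 'moment': array([ 0.02629047,  0.05796616, -0.01163744]), 'finger_force': 0.0, 'grip_width': 91.44620051891917} 25.0
```

View pics/scene0.png

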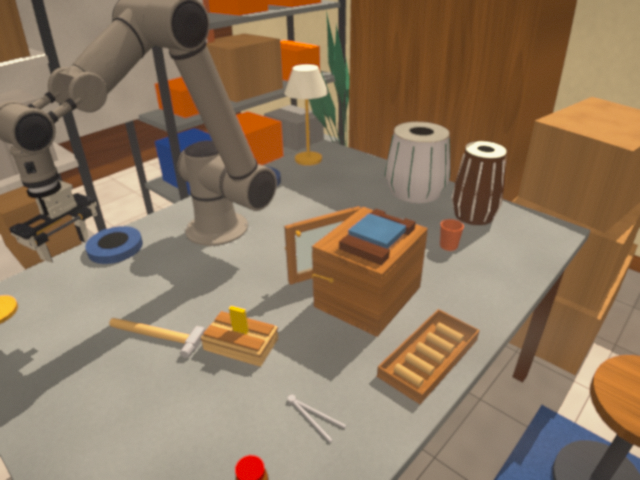

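View pics/top0.png

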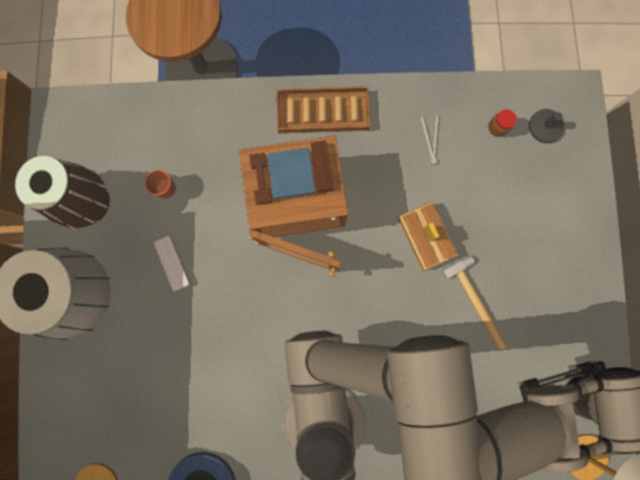

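Scene: the cabinet with its door ajar is at top-view (293,185), with the door from (255,235) to (335,267). The spacer is on the box at (432,231), and the hammer head is close to the box at (459,266). The cup is at (160,183) and the fork case at (171,263).

Run:
```python
from h import *
W=np.load("top0.npy"); im=cv2.imread("pics/top0.png"); hsv=cv2.cvtColor(im,cv2.COLOR_BGR2HSV)
v,u=np.mgrid[0:480,0:640]
Z=W[...,2]
def fit(n,m):
    p=W[m][:,:2].astype(np.float32); 
    if len(p)<5: print(n,len(p)); return
    r=cv2.minAreaRect(p); print(n,len(p),"rect",np.round(r[0],1),np.round(r[1],1),round(r[2],1),"mean",p.mean(0).round(1),"z",np.median(Z[m]).round(1))
    print("   ",cv2.boxPoints(r).round(0).tolist())
cab=(u>230)&(u<355)&(v>125)&(v<285)
blue=(hsv[...,0]>90)&(hsv[...,0]<125)&(hsv[...,1]>90)
fit("tile",cab&blue&(Z>222))
fit("cabtop",cab&(Z>190)&(v<232))
fit("railL",cab&~blue&(Z>214)&(u<275)); fit("railR",cab&~blue&(Z>214)&(u>308))
fit("door",cab&(Z>185)&(Z<202)&(v>238))
b=(u>390)&(u<465)&(v>195)&(v<280)
yel=(hsv[...,0]>22)&(hsv[...,0]<35)&(hsv[...,1]>180)
fit("box",b&(Z>44)&(Z<60)); fit("spacer",b&(Z>100))
fit("case",(u>145)&(u<195)&(v>230)&(v<295)&(Z>12)); fit("cup",(u>140)&(u<180)&(v>165)&(v<205)&(Z>60))
np.set_printoptions(linewidth=250)
print(Z[150:215:4,240:350:4].round(0))
a=cv2.resize(im[125:285,230:360],None,fx=3.5,fy=3.5,interpolation=2)[:560]; c=cv2.resize(im[195:285,390:480],(340,340),interpolation=2)
o=np.zeros((560,800,3),np.uint8); o[:a.shape[0],:a.shape[1]]=a; o[:340,460:800]=c; cv2.imwrite("pics/crop1.png",o)
```

```text
tile 0
cabtop 8029 rect [608.2  61.4] [208.2 241. ] 6.7 mean [605.5  60. ] z 204.4
    [[491.0, 169.0], [519.0, -70.0], [726.0, -46.0], [697.0, 193.0]]
railL 827 rect [617.4 128.4] [121.8  59.2] 2.1 mean [619.5 128.2] z 226.8
    [[555.0, 156.0], [558.0, 97.0], [679.0, 101.0], [677.0, 160.0]]
railR 939 rect [640.3  -8. ] [ 54.6 131.1] 89.0 mean [636.3  -6.7] z 226.1
    [[574.0, -34.0], [705.0, -36.0], [706.0, 18.0], [575.0, 20.0]]
door 534 rect [449.2  46.8] [205.  28.] 69.0 mean [440.2  39.9] z 197.2
    [[399.0, -44.0], [426.0, -54.0], [499.0, 137.0], [473.0, 147.0]]
box 1860 rect [ 487.9 -291.8] [160.6 101.7] 22.6 mean [ 486.  -290.2] z 52.8
    [[394.0, -276.0], [433.0, -370.0], [582.0, -308.0], [542.0, -214.0]]
spacer 106 rect [ 492.2 -290.3] [40.1 13. ] 23.9 mean [ 491.2 -289.6] z 119.7
    [[471.0, -292.0], [477.0, -304.0], [513.0, -288.0], [508.0, -276.0]]
case 993 rect [435.7 410.2] [149.1  61.7] 26.0 mean [435.7 406. ] z 23.6
    [[355.0, 405.0], [382.0, 350.0], [516.0, 415.0], [489.0, 471.0]]
cup 256 rect [650.8 430.9] [71.1 70.7] 81.8 mean [653.7 434.3] z 77.6
    [[611.
[... 1790 characters left out ...]
. 203. 225. 231. 224. 228. 202. 227. 222. 207. 205. 201. 203. 202.  nan 202. 198. 200. 201. 202. 202. 200. 205. 204. 203.   1.]
 [  4.   5. 199. 204. 223. 226. 223. 215. 200. 203. 203. 200. 198. 199. 199. 206. 199. 206. 203. 200. 204. 202. 200. 206. 204. 207. 199.   1.]
 [  0.  -1. 201. 202. 205. 208. 204. 200. 204. 204. 201. 201. 201. 204. 200. 205. 204. 200. 201. 200. 200. 204. 202. 204. 201. 201. 204.   9.]
 [  2.   0. 203. 206. 199. 202. 197. 204. 202. 199. 198. 199. 202. 202. 201. 202. 205. 198. 204. 198. 204. 200. 205. 204. 200. 198. 204.   1.]
 [ -1.   3. 203. 205. 198. 200. 204. 203. 202. 200. 202. 200. 202. 202. 201. 202. 203. 202. 198. 200. 205. 202. 204. 206. 202. 198. 205.   6.]]
```

View pics/crop1.png

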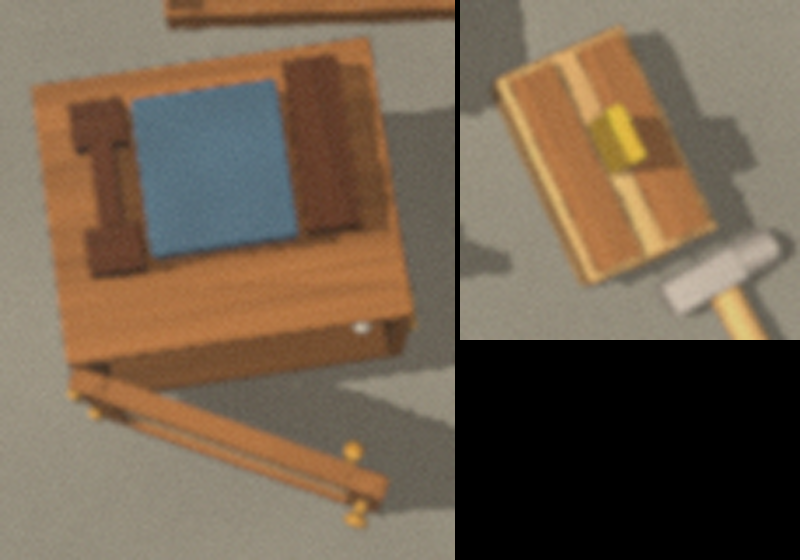

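The waisted rail is the left (+y) one, at crop (110,185), with its wide place at about (130,190). Next I refine the poses by intersecting rays with planes of known height.

```bash
cat >> h.py <<'E'
def plane(name,uv,z):
    c=bot.camera_info(name); K=np.array([[c["fx"],0,c["cx"]],[0,c["fy"],c["cy"]],[0,0,1.]])
    p=cv2.undistortPoints(np.asarray(uv,float).reshape(-1,1,2),K,np.array([c["k1"],0,0,0.])).reshape(-1,2)
    T=np.linalg.inv(c["camera_from_world"]); r=np.c_[p,np.ones(len(p))]@T[:3,:3].T
    return T[:3,3]+r*((z-T[2,3])/r[:,2])[:,None]
def rect(name,m,z):
    v,u=np.nonzero(m); q=plane(name,np.c_[u,v],z)[:,:2]; r=cv2.minAreaRect(q.astype(np.float32))
    c=cv2.boxPoints(r); print(len(q),"c",np.round(r[0],1),"size",np.round(r[1],1),"ang",round(r[2],2),"mean",q.mean(0).round(1)); return r,q
def go(x,y,z,yaw):
    "tool-down target -> shares of shift and of z turn from the measured pose"
    o=bot.get_obs(); p=o["tool_pos"]; R=cv2.Rodrigues(np.zeros(3))[0]
    from scipy.spatial.transform import Rotation as S
    A=S.from_euler("xyz",o["tcp_rot"]); B=S.from_euler("xyz",[np.pi,0,yaw])
    d=A.inv().apply(np.array([x,y,z])-p)/100; t=(A.inv()*B).as_rotvec()/(np.pi/4)
    print("t",round(o["time"],2),"pos",p.round(1),"rot",o["tcp_rot"].round(3),"F",o["contact_force"].round(1),"w",round(o["grip_width"],1),"ff",round(o["finger_force"],1)); print("shift",d.round(3),"turn",t.round(3))
E
python3 - <<'E'
from h import *
W=np.load("top0.npy"); im=cv2.imread("pics/top0.png").astype(int); Z=W[...,2]
v,u=np.mgrid[0:480,0:640]; b,g,r=im[...,0],im[...,1],im[...,2]
cab=(u>230)&(u<355)&(v>125)&(v<285)
big=lambda m:(lambda n,l,s,_:l==1+np.argmax(s[1:,4]))(*cv2.connectedComponentsWithStats(m.astype(np.uint8)))
print("tile");rt,_=rect("top",big(cab&(b>r+10)),232)
print("cab",);rect("top",big(cab&(Z>185)&(v<234)&~((Z<192))),200)
dark=cab&(r<125)&(r>b+10)&(Z>212)
print("railL"); _,q=rect("top",big(dark&(u<280)),224); print("railR"); rect("top",big(dark&(u>300)),224)
print("spacer"); rect("top",(u>390)&(u<465)&(v>195)&(v<280)&(Z>108),120)
print("door"); rect("top",big(cab&(Z>188)&(Z<203)&(v>233)&(r>90)),196)
# yellow top in scene cam
W2=np.load("scene0.npy"); v,u=np.mgrid[0:480,0:640]
m=(abs(u-239)<20)&(abs(v-318)<25)&(W2[...,2]>113); print("spacer scene",m.sum(),np.nanmean(W2[m],0))
ims=cv2.imread("pics/scene0.png").astype(int)
mt=big((abs(u-378)<45)&(abs(v-230)<30)&(ims[...,0]>ims[...,2]+10)&(W2[...,2]>224)); print("tile scene");rect("scene",mt,232)
E
```

```text
tile
1842 c [624.9  62.4] size [108.6  97.6] ang 6.47 mean [624.4  62.3]
cab
8039 c [604.3  60.7] size [214.1 240.3] ang 6.73 mean [608.7  61. ]
railL
557 c [615.8 135.9] size [122.   36.7] ang 6.18 mean [615.2 136. ]
railR
791 c [640.9 -10.5] size [122.6  38.2] ang 6.61 mean [640.2 -10.7]
spacer
94 c [ 491.7 -289.5] size [39.8 15. ] ang 23.46 mean [ 491.7 -290. ]
door
627 c [448.4  59.8] size [228.8  16.8] ang 68.57 mean [446.3  54.8]
spacer scene 92 [ 497.01901002 -291.59976126  118.23373333]
tile scene
1041 c [633.4  57. ] size [111.9 109.8] ang 7.45 mean [634.5  55.9]
```

step_arm --targets '[0,0.84,-0.52,0,0,0,0,0,0.84,-0.52,0,0,0,0,0,0.84,-0.52,0,0,0,0]'

```text
time: 0.48
tool_pos: [190.8, -439.8, 251.7]
tcp_rot: [-3.141, -0.0, 0.233]
contact_force: [-1.0, -1.2, -0.4]
grip_width: 66.3
finger_force: 0.0
```

step_arm --targets '[0,0.84,-0.52,0,0,0,0,0,0.84,-0.52,0,0,0,0,0,0.84,-0.52,0,0,0,0]'

```text
time: 0.85
tool_pos: [260.2, -371.0, 251.7]
tcp_rot: [-3.142, 0.0, 0.232]
contact_force: [0.2, -0.5, 0.1]
grip_width: 36.2
finger_force: 0.0
```

step_arm --targets '[0,0.84,-0.52,0,0,0,0,0,0.84,-0.52,0,0,0,0,0,0.84,-0.52,0,0,0,0]'

```text
time: 1.23
tool_pos: [330.0, -301.9, 251.7]
tcp_rot: [3.141, 0.0, 0.232]
contact_force: [-0.2, 0.1, -0.7]
grip_width: 6.1
finger_force: 0.0
```

step_arm --targets '[0,0.36,-0.9,0,0,0,0,0,0.36,-0.9,0,0,0,0,0,0.36,-0.9,0,0,0,0]'

```text
time: 1.6
tool_pos: [343.6, -206.1, 251.8]
tcp_rot: [3.141, 0.0, 0.231]
contact_force: [0.0, -0.8, 0.7]
grip_width: 0.6
finger_force: 0.0
```

step_arm --targets '[0,0.36,-0.9,0,0,0,0,0,0.36,-0.9,0,0,0,0,0,0.36,-0.9,0,0,0,0]'

```text
time: 1.98
tool_pos: [358.8, -110.7, 251.8]
tcp_rot: [3.141, -0.0, 0.231]
contact_force: [0.3, -0.6, 0.0]
grip_width: 0.2
finger_force: 0.0
```

```bash
python3 -c "
from h import *
go(372,-15,250,.115);go(372,-15,197,.115)"
```

```text
t 1.98 pos [ 358.8 -110.7  251.8] rot [ 3.141 -0.     0.231] F [ 0.3 -0.6  0. ] w 0.2 ff 0.0
shift [ 0.348 -0.901  0.018] turn [ 0.001 -0.     0.148]
t 1.98 pos [ 358.8 -110.7  251.8] rot [ 3.141 -0.     0.231] F [ 0.3 -0.6  0. ] w 0.2 ff 0.0
shift [ 0.348 -0.901  0.548] turn [ 0.001 -0.     0.148]
```

step_arm --targets '[0,0.35,-0.9,0,0,0,0.15,0,0.35,-0.9,0,0,0,0.15,0,0.35,-0.9,0.55,0,0,0.15,0,0.35,-0.9,0.55,0,0,0.15]'

```text
time: 2.48
tool_pos: [370.6, -15.7, 194.6]
tcp_rot: [-3.14, 0.007, 0.111]
contact_force: [0.5, -0.9, 0.9]
grip_width: 0.5
finger_force: 0.0
```

step_arm --targets '[0,0.2,0.05,0,0,0,0,0,0.35,0.09,0,0,0,0,0,0.5,0.13,0,0,0,0,0,0.65,0.17,0,0,0,0,0,0.8,0.21,0,0,0,0,0,0.9,0.25,0,0,0,0,0,0.97,0.27,0,0,0,0,0,0.97,0.27,0,0,0,0]'

```text
time: 3.48
tool_pos: [471.8, -30.7, 196.6]
tcp_rot: [3.142, 0.0, 0.112]
contact_force: [0.2, -0.3, -0.6]
grip_width: 0.1
finger_force: 0.0
```

Run:
```python
from h import *
go(492,-33,197,.115)
im,d,W=cloud("scene"); cv2.imwrite("pics/s2.png",cv2.resize(im[140:360,220:480],(780,660))[:600])
```

```text
t 3.48 pos [471.8 -30.7 196.6] rot [3.142 0.    0.112] F [ 0.2 -0.3 -0.6] w 0.1 ff 0.0
shift [ 0.198  0.046 -0.004] turn [ 0.     0.    -0.004]
```

View pics/s2.png

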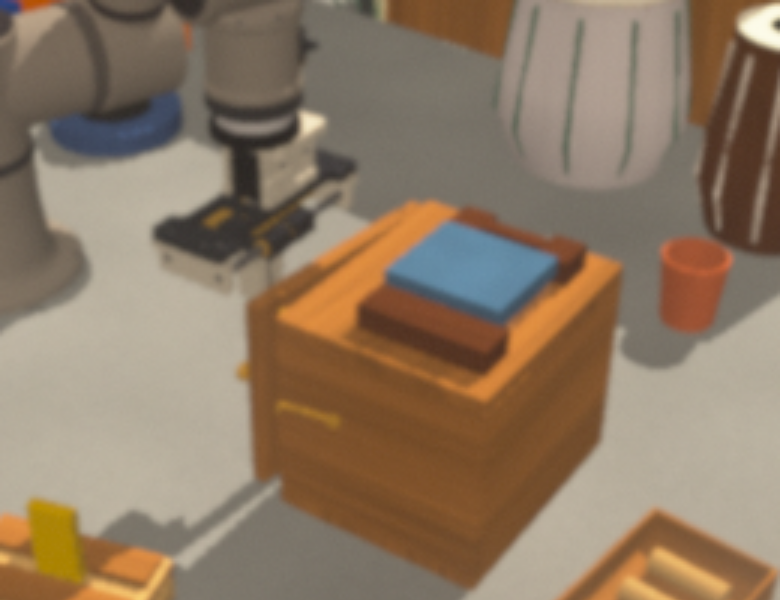

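The door is nearly shut, with a small gap still visible at (275,310) in the crop. I push on through the catch.

step_arm --targets '[0,0.08,0.01,0,0,0,0,0,0.13,0.02,0,0,0,0,0,0.18,0.02,0,0,0,0,0,0.22,0.02,0,0,0,0,0,0.22,0.02,0,0,0,0,0,0.22,0.02,0,0,0,0]'

```text
time: 4.28
tool_pos: [493.7, -30.2, 196.7]
tcp_rot: [3.141, -0.0, 0.112]
contact_force: [1.2, -0.0, 0.3]
grip_width: 0.4
finger_force: 0.0
```

step_arm --targets '[0,0.03,0,0,0,0,0,0,0.05,0,0,0,0,0,0,0.05,0,0,0,0,0,0,0.05,0,0,0,0,0]'

```text
time: 4.78
tool_pos: [494.9, -30.0, 196.7]
tcp_rot: [-3.141, 0.009, 0.113]
contact_force: [-16.3, -2.5, 10.8]
grip_width: 0.0
finger_force: 8.1
```

Run:
```python
from h import *
go(492,-33,197,.115)
im,d,W=cloud("scene"); cv2.imwrite("pics/s3.png",cv2.resize(im[220:360,280:400],(600,700))[:600])
```

```text
t 4.78 pos [494.9 -30.  196.7] rot [-3.141  0.009  0.113] F [-16.3  -2.5  10.8] w 0.0 ff 8.1
shift [-0.032  0.027 -0.003] turn [-0.     0.011 -0.003]
```

View pics/s3.png

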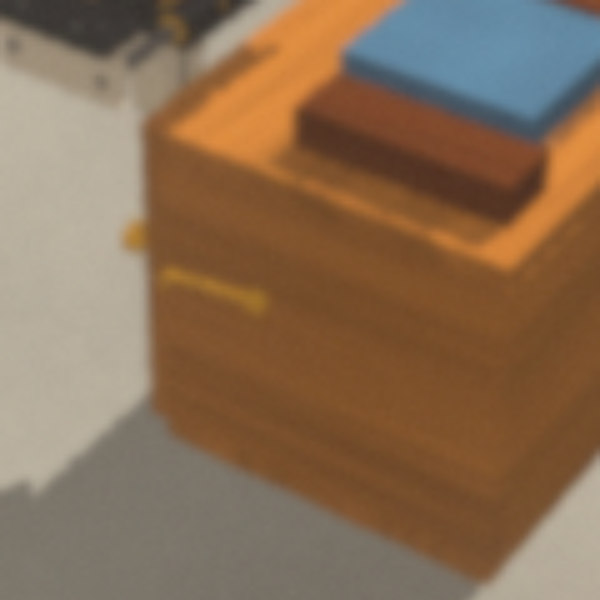

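The door is flush with the cabinet front: the gap at (150,140) has closed, and the push met a hard stop at 16 N. I now back off and go to the spacer.

step_arm --targets '[0,-0.4,0,0,0,0,0,0.5,-0.4,0,-0.6,0,0,0,0.5,-0.4,0,-0.6,0,0,0]'

```text
time: 5.2
tool_pos: [460.5, -34.5, 260.6]
tcp_rot: [3.139, -0.008, 0.112]
contact_force: [-0.7, -0.3, -0.9]
grip_width: 16.0
finger_force: 0.0
```

step_arm --targets '[1,0.03,0.86,0,0,0,0,1,0.03,0.86,0,0,0,0,1,0.03,0.86,0,0,0,0]'

```text
time: 5.58
tool_pos: [471.8, -120.6, 256.2]
tcp_rot: [3.141, -0.0, 0.109]
contact_force: [-0.3, 0.6, -0.4]
grip_width: 45.4
finger_force: 0.0
```

step_arm --targets '[1,0.03,0.86,0,0,0,0,1,0.03,0.86,0,0,0,0,1,0.03,0.86,0,0,0,0]'

```text
time: 5.95
tool_pos: [484.1, -204.7, 256.2]
tcp_rot: [-3.141, 0.0, 0.11]
contact_force: [-0.8, 0.6, -0.8]
grip_width: 75.5
finger_force: 0.0
```

step_arm --targets '[1,0.03,0.86,0,0,0,-0.19,1,0.03,0.86,0,0,0,-0.38,1,0.03,0.86,0,0,0,-0.38,1,0.03,0.86,0,0,0,-0.38]'

```text
time: 6.45
tool_pos: [496.7, -287.5, 256.7]
tcp_rot: [-3.141, -0.0, 0.409]
contact_force: [0.2, -0.0, 0.3]
grip_width: 91.6
finger_force: 0.0
```

Run:
```python
from h import *
go(494,-290,200,.405);go(494,-290,113,.405)
W=cloud("scene")[2]; v,u=np.mgrid[0:480,0:640]
m=(abs(u-239)<25)&(abs(v-318)<30)&(W[...,2]>75); print(m.sum(),np.nanmedian(W[m],0))
```

```text
t 6.45 pos [ 496.7 -287.5  256.7] rot [-3.141 -0.     0.409] F [ 0.2 -0.   0.3] w 91.6 ff 0.0
shift [-0.035  0.013  0.567] turn [-0.001 -0.     0.006]
t 6.45 pos [ 496.7 -287.5  256.7] rot [-3.141 -0.     0.409] F [ 0.2 -0.   0.3] w 91.6 ff 0.0
shift [-0.035  0.014  1.437] turn [-0.001 -0.     0.006]
299 [ 500.02925472 -293.9341347   102.67978367]
```

step_arm --targets '[1,-0.03,0.01,0.5,0,0,0,1,-0.03,0.01,0.72,0,0,0,1,-0.03,0.01,0.72,0,0,0]'

```text
time: 6.88
tool_pos: [493.7, -289.7, 183.5]
tcp_rot: [-3.138, 0.002, 0.411]
contact_force: [0.1, -0.5, 0.0]
grip_width: 91.9
finger_force: 0.0
```

step_arm --targets '[1,0,0,0.4,0,0,0,1,0,0,0.72,0,0,0,1,0,0,0.72,0,0,0]'

```text
time: 7.25
tool_pos: [493.9, -290.5, 112.2]
tcp_rot: [-3.139, 0.001, 0.411]
contact_force: [-0.3, 0.2, -0.1]
grip_width: 91.7
finger_force: 0.0
```

step_arm --targets '[0.4,0,0,0,0,0,0,0.4,0,0,0,0,0,0,0.4,0,0,0,0,0,0,0.4,0,0,0,0,0,0,0.3,0,0,0,0,0,0,0.25,0,0,0,0,0,0,0.2,0,0,0,0,0,0,0.16,0,0,0,0,0,0,0,0,0,0,0,0,0,0,0,0,0,0,0,0,0,0,0,0,0,0,0,0,0,0,0,0,0,0]'

```text
time: 8.75
tool_pos: [494.2, -291.6, 112.7]
tcp_rot: [3.142, 0.0, 0.41]
contact_force: [0.4, -0.3, 0.2]
grip_width: 11.8
finger_force: 30.0
```

step_arm --targets '[0,0,0,-0.2,0,0,0,0,0,0,-0.5,0,0,0,0,0,0,-1,0,0,0,0,0,0,-1,0,0,0]'

```text
time: 9.25
tool_pos: [495.9, -292.8, 216.9]
tcp_rot: [3.134, -0.004, 0.41]
contact_force: [-0.7, 0.1, -0.6]
grip_width: 12.2
finger_force: 30.0
```

step_arm --targets '[0,0,0,-0.5,0,0,0,0,0,0,-1,0,0,0,0,0,0,-1,0,0,0]'

```text
time: 9.62
tool_pos: [495.4, -292.3, 316.3]
tcp_rot: [3.135, -0.004, 0.411]
contact_force: [-0.5, -0.1, -1.2]
grip_width: 11.6
finger_force: 30.0
```

step_arm --targets '[0,0.23,-0.27,-0.05,0,0,0,0,0.46,-0.55,-0.1,0,0,0,0,0.69,-0.82,-0.15,0,0,0]'

```text
time: 10.0
tool_pos: [524.6, -187.6, 325.9]
tcp_rot: [-3.139, 0.002, 0.41]
contact_force: [-0.1, -0.2, 0.4]
grip_width: 11.7
finger_force: 30.0
```

step_arm --targets '[0,0.23,-0.27,0,0,0,0,0,0.46,-0.55,0,0,0,0,0,0.69,-0.82,0,0,0,0]'

```text
time: 10.38
tool_pos: [555.1, -84.8, 325.7]
tcp_rot: [-3.14, 0.002, 0.41]
contact_force: [0.2, -0.4, -1.1]
grip_width: 11.9
finger_force: 30.0
```

step_arm --targets '[0,0.23,-0.27,0,0,0,0,0,0.46,-0.55,0,0,0,0,0,0.69,-0.82,0,0,0,0]'

```text
time: 10.75
tool_pos: [585.7, 17.8, 325.6]
tcp_rot: [-3.14, 0.003, 0.41]
contact_force: [0.1, -0.7, 0.3]
grip_width: 11.5
finger_force: 30.0
```

step_arm --targets '[0,0.23,-0.27,0,0,0,0.13,0,0.46,-0.55,0,0,0,0.25,0,0.69,-0.82,0,0,0,0.376,0,0.69,-0.82,0,0,0,0.376,0,0.69,-0.82,0,0,0,0.376]'

```text
time: 11.38
tool_pos: [616.1, 118.9, 326.2]
tcp_rot: [3.141, 0.003, 0.116]
contact_force: [-0.3, 0.2, -0.2]
grip_width: 11.5
finger_force: 30.0
```

Run:
```python
from h import *
go(618,120,300,.115)
im,d,W=cloud("scene"); i2,d2,W2=cloud("top"); np.save("sc.npy",W); np.save("tp.npy",W2)
o=np.zeros((600,800,3),np.uint8); o[:480,:480]=cv2.resize(im[150:270,320:440],(480,480),interpolation=2); o[:320,480:]=cv2.resize(i2[110:230,240:360],(320,320)); cv2.imwrite("pics/s4.png",o)
cv2.imwrite("pics/s4raw.png",im);cv2.imwrite("pics/t4raw.png",i2)
```

```text
t 11.38 pos [616.1 118.9 326.2] rot [3.141e+00 3.000e-03 1.160e-01] F [-0.3  0.2 -0.2] w 11.5 ff 30.0
shift [ 0.021 -0.009  0.262] turn [0.001 0.003 0.002]
```

View pics/s4.png

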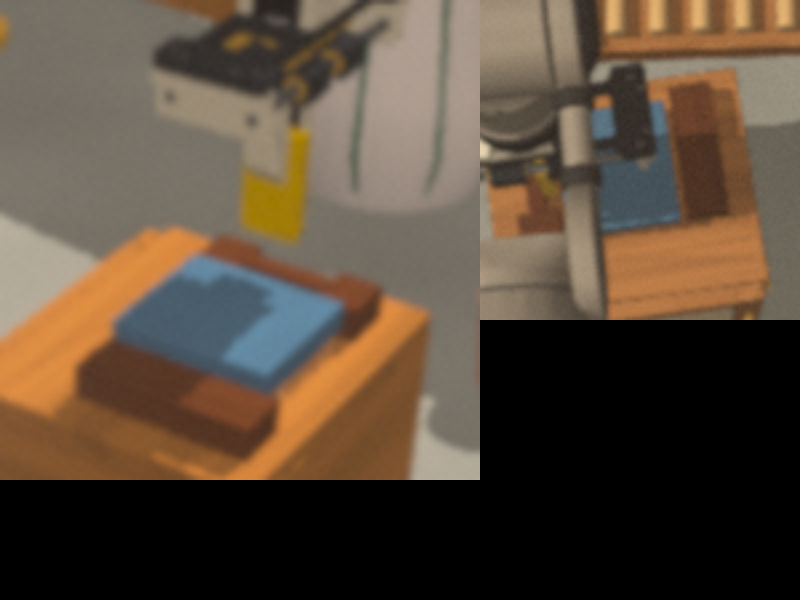

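The spacer hangs over the rail: its lower edge runs (241,232)–(299,243) in the crop. The tile top corners are at (117,322), (188,258), (343,300) and (277,378). I compare the spacer (known from the arm) with the tile in this same camera.

Run:
```python
from h import *
from scipy.optimize import least_squares
im=cv2.imread("pics/s4raw.png").astype(int); b,g,r=im[...,0],im[...,1],im[...,2]
f=lambda P:np.asarray(P)/4+[320,150]
print("tile c",plane("scene",f([[117,322],[188,258],[343,300],[277,378]]),232).round(1).tolist())
print("spacer bottom",plane("scene",f([[241,232],[299,243]]),258.2).round(1).tolist())
a=.116;ex=np.array([np.cos(a),np.sin(a)]);ey=np.array([-ex[1],ex[0]])
p=np.array([616.1,118.9]); print("exp spacer near-face corners",(p-20*ex-4.5*ey).round(1),(p+20*ex-4.5*ey).round(1))
# depth-based: yellow face and tile
W=np.load("sc.npy"); yel=(r>b+90)&(g>b+70)&(W[...,2]>255)&(W[...,2]<330); v,u=np.mgrid[0:480,0:640]; yel&=(abs(u-388)<14)&(v<212)&(v>180)
q=W[yel]; print("yellow",len(q),np.nanmedian(q,0).round(1),"along ex/ey rel TCP",np.nanmedian((q[:,:2]-p)@np.c_[ex,ey],0).round(1))
t=(b>r+10)&(abs(W[...,2]-232)<5)&(abs(u-378)<45)&(abs(v-230)<25); q=W[t]; s=(q[:,:2]-p)@np.c_[ex,ey]
print("tile rel TCP",len(q),np.nanpercentile(s,[1,50,99],axis=0).round(1).tolist(),"expect centre",((np.array([624.5,62.3])-p)@np.c_[ex,ey]).round(1), "z",np.nanmedian(q[:,2]))
d=(r<125)&(r>b+10)&(abs(W[...,2]-224)<5)&(v<235)&(u>370)&(u<420)&(v>205); q=W[d]; s=(q[:,:2]-p)@np.c_[ex,ey]
print("railL rel",len(q),np.nanpercentile(s,[1,50,99],axis=0).round(1).tolist())
```

```text
tile c [[586.8, 5.4, 232.0], [571.8, 95.2, 232.0], [676.5, 118.2, 232.0], [696.7, 20.0, 232.0]]
spacer bottom [[603.8, 107.2, 258.2], [639.6, 120.0, 258.2]]
exp spacer near-face corners [596.8 112.1] [636.5 116.7]
yellow 228 [625.7 114.5 284.7] along ex/ey rel TCP [ 8.9 -5.2]
tile rel TCP 979 [[-43.0, -109.1], [11.9, -64.4], [60.5, -10.2]] expect centre [  1.8 -57.2] z 232.197279294836
railL rel 109 [[-51.2, -2.4], [29.3, 11.5], [65.9, 37.4]]
```

step_arm --targets '[0,0.025,0.005,0.1,0,0,0,0,0.025,0.005,0.2,0,0,0,0,0.025,0.005,0.26,0,0,0,0,0.025,0.005,0.29,0,0,0,0,0.025,0.005,0.32,0,0,0,0,0.025,0.005,0.34,0,0,0,0,0.025,0.005,0.36,0,0,0,0,0.025,0.005,0.36,0,0,0]'

```text
time: 12.48
tool_pos: [619.0, 119.1, 291.6]
tcp_rot: [3.142, 0.0, 0.115]
contact_force: [0.1, 0.2, 0.4]
grip_width: 12.2
finger_force: 30.0
```

step_arm --targets '[0,0,0,0.02,0,0,0,0,0,0,0.04,0,0,0,0,0,0,0.06,0,0,0,0,0,0,0.07,0,0,0,0,0,0,0.07,0,0,0]'

```text
time: 13.1
tool_pos: [619.0, 119.1, 284.6]
tcp_rot: [3.141, 0.0, 0.115]
contact_force: [-1.0, 0.8, -1.0]
grip_width: 11.7
finger_force: 30.0
```

In the gap, with no contact so far. I continue down.

step_arm --targets '[0,0,0,0.03,0,0,0,0,0,0,0.06,0,0,0,0,0,0,0.09,0,0,0,0,0,0,0.12,0,0,0,0,0,0,0.14,0,0,0,0,0,0,0.14,0,0,0]'

```text
time: 13.85
tool_pos: [618.9, 119.1, 270.5]
tcp_rot: [3.142, 0.0, 0.115]
contact_force: [0.5, -0.2, -0.5]
grip_width: 11.8
finger_force: 30.0
```

step_arm --targets '[0,0,0,0.01,0,0,0,0,0,0,0.02,0,0,0,0,0,0,0.03,0,0,0,0,0,0,0.03,0,0,0]'

```text
time: 14.35
tool_pos: [619.0, 119.1, 267.7]
tcp_rot: [3.141, -0.0, 0.115]
contact_force: [0.6, -1.0, -0.3]
grip_width: 11.6
finger_force: 30.0
```

step_arm --targets '[0,0,0,0.01,0,0,0,0,0,0,0.02,0,0,0,0,0,0,0.02,0,0,0]'

```text
time: 14.72
tool_pos: [619.0, 119.1, 267.6]
tcp_rot: [3.141, -0.002, 0.115]
contact_force: [-2.8, 0.1, 9.7]
grip_width: 11.6
finger_force: 30.0
```

step_arm --targets '[0,0,0,-0.017,0,0,0,0,0,0,-0.017,0,0,0,0.2,0,0,-0.017,0,0,0,0.35,0,0,-0.017,0,0,0,0.45,0,0,-0.017,0,0,0,0.45,0,0,-0.017,0,0,0,0.45,0,0,-0.017,0,0,0]'

```text
time: 15.6
tool_pos: [619.0, 119.1, 267.3]
tcp_rot: [3.141, 0.0, 0.115]
contact_force: [-0.7, -0.7, 0.4]
grip_width: 41.4
finger_force: 0.0
```

step_arm --targets '[0.45,0,0,-0.2,0,0,0,0.45,0,0,-0.5,0,0,0,0.45,0,0,-0.9,0,0,0,0.45,0,0,-0.9,0,0,0]'

```text
time: 16.1
tool_pos: [620.0, 119.2, 361.3]
tcp_rot: [3.141, -0.007, 0.115]
contact_force: [0.3, -0.8, -0.7]
grip_width: 41.4
finger_force: 0.0
```

Run:
```python
from h import *
go(624,48,345,.115)
im,d,W=cloud("scene"); v,u=np.mgrid[0:480,0:640]; im=im.astype(int); b,g,r=im[...,0],im[...,1],im[...,2]
y=(r>b+90)&(g>b+70)&(abs(u-388)<25)&(v<235)&(v>180)&(W[...,2]>225)&(W[...,2]<300)
q=W[y]; print(len(q),np.nanpercentile(q,[2,50,98],axis=0).round(1).tolist())
cv2.imwrite("pics/s5.png",cv2.resize(im[150:270,320:440].astype(np.uint8),(480,480),interpolation=2))
```

```text
t 16.1 pos [620.  119.2 361.3] rot [ 3.141 -0.007  0.115] F [ 0.3 -0.8 -0.7] w 41.4 ff 0.0
shift [-0.043  0.712  0.163] turn [ 0.001 -0.009  0.   ]
254 [[603.3, 110.0, 233.0], [623.4, 114.9, 256.2], [640.3, 125.9, 276.4]]
```

View pics/s5.png

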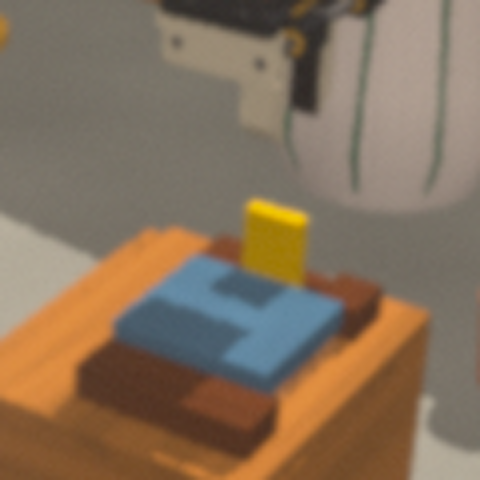

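The spacer stands upright in the waist at (275,240) in the crop, and the gripper is clear. Now I press the tile.

step_arm --targets '[0,-0.04,0.66,0,0,0,0,0,-0.04,0.66,0,0,0,0,0,-0.04,0.66,0,0,0,0,0,-0.04,0.66,0.3,0,0,0,0,-0.04,0.66,0.6,0,0,0,0,-0.04,0.66,0.8,0,0,0,0,-0.04,0.66,0.95,0,0,0,0,-0.04,0.66,0.95,0,0,0]'

```text
time: 17.15
tool_pos: [622.1, 53.9, 261.2]
tcp_rot: [-3.141, 0.002, 0.116]
contact_force: [-0.3, 0.3, 0.7]
grip_width: 0.5
finger_force: 0.0
```

```bash
python3 -c "
from h import *
go(624,52,249,.115)"
```

```text
t 17.15 pos [622.1  53.9 261.2] rot [-3.141e+00  2.000e-03  1.160e-01] F [-0.3  0.3  0.7] w 0.5 ff 0.0
shift [0.017 0.021 0.122] turn [-0.001  0.003  0.001]
```

step_arm --targets '[0,0,0,0.03,0,0,0,0,0,0,0.06,0,0,0,0,0,0,0.08,0,0,0,0,0,0,0.1,0,0,0,0,0,0,0.11,0,0,0,0,0,0,0.11,0,0,0]'

```text
time: 17.9
tool_pos: [623.0, 53.2, 252.1]
tcp_rot: [3.141, -0.002, 0.115]
contact_force: [0.7, 1.0, 5.5]
grip_width: 0.5
finger_force: 2.6
```

step_arm --targets '[0,0,0,0.01,0,0,0,0,0,0,0.02,0,0,0,0,0,0,0.03,0,0,0,0,0,0,0.04,0,0,0,0,0,0,0.04,0,0,0]'

```text
time: 18.52
tool_pos: [623.0, 53.2, 249.2]
tcp_rot: [3.141, -0.003, 0.115]
contact_force: [-2.1, 1.3, 10.3]
grip_width: 0.2
finger_force: 5.3
```

step_arm --targets '[0,0,0,0.01,0,0,0,0,0,0,0.02,0,0,0,0,0,0,0.02,0,0,0]'

```text
time: 18.9
tool_pos: [623.0, 53.2, 249.1]
tcp_rot: [3.141, -0.004, 0.115]
contact_force: [-4.7, 1.5, 18.9]
grip_width: 0.4
finger_force: 9.7
```

Run:
```python
from h import *
go(624,52,249,.115)
im,d,W=cloud("scene"); cv2.imwrite("pics/s6.png",cv2.resize(im[150:300,290:440],(600,600),interpolation=2))
```

```text
t 18.9 pos [623.   53.2 249.1] rot [ 3.141 -0.004  0.115] F [-4.7  1.5 18.9] w 0.4 ff 9.7
shift [0.009 0.013 0.001] turn [ 0.001 -0.006  0.   ]
```

View pics/s6.png

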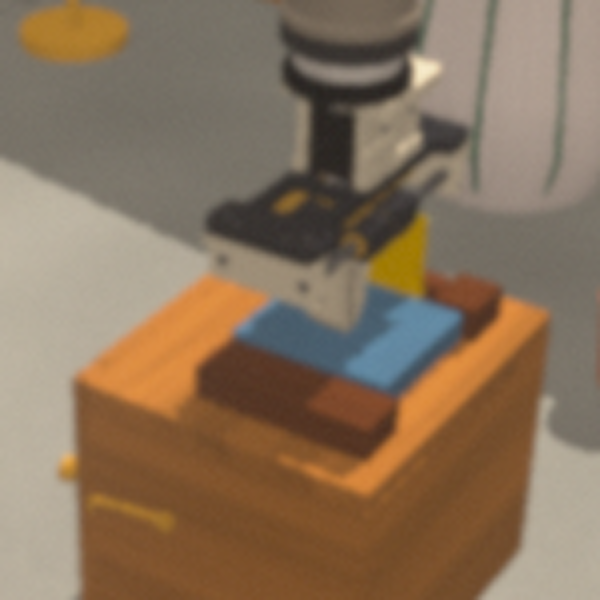

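The tile is on its hard stop: 19 N with no further travel, and it looks flush with the rail at (300,390). The spacer is upright at (400,255) and the door is shut, so I hand in.

```bash
python3 -c "
from plant import bot
print(bot.close_job())"
```

```text
the job is handed in; nothing more can be done
None
```

I handed the job in with the door shut on its catch, the spacer standing free and upright in the wide place beside the tile, and the tile held on its stop with about 19 N; the judge returned no verdict.

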